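# Open the sample case window to the mark

### The job

Gently push the sloping window of the coffee sample case upward with the fingertips beneath its black lip, until the lip is level with the two red markers on the side rails, then let go and leave it there. Do not grip the lip, and leave the markers, bowl, jar, spoon pot and coffee bag where they are.

Things in the scene. Friction and masses are not known exactly. Their poses are not given: they have to be found in the camera images.
- case: White and aluminium sample case fixed to the table, 360 mm wide, 378 mm high. Origin: on the table under the middle of its front edge; x points into the case, away from the robot, z up. The window plane leans back 40 deg from vertical, rising along (0.643, 0, 0.766) of this frame from 50 mm above the origin. A white apron fills it below the window; side rails 330 mm apart stand 24 mm proud.
- sash (a joint): Height of the sliding window along its slope, m: 0 fully down, 0.16 at the top stop. Counterweighted: it stays where it is left and takes about 2 to 7 N along the slope to move up. It starts 0 to 30 mm up.
- lip: Black bar along the window's lower edge, 270 mm long, 12 mm thick, 36 mm out from the window plane. Origin: in that plane, mid-length, mid-thickness. z: up the slope (sliding direction), y: along the lip, x: square into the case. Outer edge at x -36 mm, flat underside at z -6 mm. Below it, in front of the apron (face at x -3 mm), 64 mm of slope is free for fingers. Moves with joint sash.
- brow: Slanting blue cover on top of the lip, running from the lip's outer edge up to the glass 55 mm higher, 270 mm long, fixed to the lip; it leaves no edge to pinch. Same origin and axes as the lip.
- mark: Two red markers, one on each side rail beside the lip's ends (163 mm either side of the middle), 12 mm high along the slope like the lip; their height changes from start to start. Clamped tightly; must not be shifted. Origin: midway between them, in the window plane; axes as the lip's. At the mark the origins of lip and mark coincide and the markers continue the line of the lip.
- bowl: Loose white cupping bowl, 90 mm across, 55 mm high, in front of the case to one side. Origin: centre of its underside.
- jar: Loose amber sample jar with steel cap, 64 mm across, 85 mm high, in front of the case to the other side. Origin: centre of its underside.
- spoon_pot: Loose perforated steel pot of cupping spoons, 84 mm across, 185 mm high with the spoons, beside the case. Origin: centre of its underside.
- bag: Loose gold coffee bag standing upright beside the case, 70 x 100 mm, 190 mm high. Origin: centre of its underside.
Things that resemble listed ones, but are neither listed nor needed, are in the scene too. Leave any pink look-alike of the spoon_pot alone.

How it is judged:
By the outcome, as a careful person would: the job done as asked, in the order asked, and still so for the second after the job is handed in, with the robot touching nothing.
It also fails if it takes over 42 s, if anything falls off the work surface, if the arm or the gripper's body presses on something with over 40 N, if the wrist force passes 120 N, or if a joint passes its speed limit or range.

### The arm

A 7-joint arm with a two-finger parallel gripper is mounted at the origin on the work surface. World frame = base frame: x ahead of the robot, y to its left, z up, the work surface at z = 0. Lengths are in m, angles in rad, forces in N, time in s.
With the tool pointing down it reaches from about 0.4 to 0.85 m from the base axis. Payload 4.5 kg.
Tool frame: the origin (TCP) lies at the centre of the arm's flange, where the gripper is bolted on; the fingertips stand 173 mm ahead of it and the grasp point (between the pads) lies 155 mm ahead of it; z points along the fingers, y is the line along which they close (so a half turn about z gives the same grasp; the last joint's range is limited). The gripper opens to 85 mm and grips with 20 to 120 N. Pads are 22 mm wide; open, the fingers measure 114 mm over their backs; the gripper's body (76 mm by 85 mm) begins 54 mm behind the grasp point. The pads swing forward as they close: fully open they stand 13 mm farther back than shut.
Start: joints at [1.33, 0.689, -0.195, 1.565, 0.157, 0.902, -0.215], TCP at [0.17, -0.602, 0.405] pointing down, gripper open.
Joint ranges: [-3.01, 3.01], [-0.46, 2.08], [-1.47, 1.51], [0.13, 2.56], [-1, 4.14], [0.04, 2.09], [-2.66, 2.66]. Speed limits (rad/s): [2.57, 2.57, 3.14, 3.14, 3.14, 3.14, 3.14].

### API

Orientations are given as a unit quaternion [x, y, z, w].
In Python, from workcell import arm gives the robot as it stands. The module is installed in compiled form; this text tells all that it offers.
- The arm moves only by the tool drive_tool, never from a script. Its arguments are lists of equal length, an entry for each row: "twist": the turn, a rotation vector about the world's x, y, z each as a share of 4 degrees, from -1 to 1, a list of three; "translation": the shift along the world's x, y, z each as a share of 25 mm, from -1 to 1, a list of three; "gripper": the finger opening in mm, from 0 to 85.4. In form: {"twist": [[wx, wy, wz], ...], "translation": [[tx, ty, tz], ...], "gripper": [gripper, ...]}. A call has 1 to 5 rows; each row shifts and turns the commanded pose from where the row before left it; what a row does not reach is not made up. A row lasts 1/10 s, in which the tool goes at most 50 mm and 8.59 degrees, less where a joint would pass 70% of its speed; a pose out of reach is approached as far as the arm can. A call with a number of a shift or a turn outside -1 to 1 is refused whole. A call with a gripper value outside its range is refused whole. The fingers move at their own pace and stop on an object; the grip force is fixed at half the most. Time passes only in rows, so rows that do not move let the fingers close. It gives the time, the measured TCP pose, the force, the opening and the grip force at its end, in the units of the state.
- arm.state(): the state, without advancing time (a new reading comes with each control period).
- arm.grab_frame(name): name is "side" or "top" or "wrist"; returns the picture (420x560x3 uint8, red, green, blue); there is no depth.
- arm.camera_model(name): a dict with "K" (3x3 intrinsics, pixels), "R" (3x3) and "t" (3): a world point X has camera coordinates R X + t; the wrist camera has in their place "mount" (4x4, takes a point from camera to tool coordinates, whose origin is the TCP and whose axes are the flange's). Camera axes: x right, y down, z forward; pixel columns grow to the right and rows downward; lengths in m; the calibration is good to about 2 mm. A picture is of the moment at which its call begins: read the wrist's pose just before it. camera_model takes no time and is no camera call.
- arm.close_job(): hands the job in; it is judged then, once.
The state is a dict: "time_s": time; "joints": joint angles; "qvel": joint speeds; "joint_efforts": joint torques, N m; "eef_pos": TCP position; "tcp_rot": TCP orientation; "ft_force": force on the tool from outside, world axes, zero at the start; "moment": the same for the moment, N m; "gripper_width": opening from 0.0 (shut) to 1.0 (fully open); "finger_force": force on a finger pad.
Only numpy, scipy, OpenCV 4.12 (cv2) and the standard library are available. Lean on these libraries where they do the work, as an engineer would, in place of code of your own. Each camera call takes 0.05 s, during which the arm holds its last target. There are 200 camera calls.

## Working session

There is one attempt and no reset: what is moved stays moved. The work goes in short steps, Python scripts to look and compute and a tool call to move; the robot and the scene stay as the last step left them, time stands still between calls to the robot, and variables do not carry over. Pictures are saved under pics/ and viewed, at most 10 in all, crops included, and the job is handed in when it is done.

Besides the shell and the picture viewer there is one more tool, called as name(argument=value, ...) on one line, values as JSON. drive_tool: Moves the arm, as the interface text tells. Its arguments: {"type":"object","properties":{"twist":{"type":"array"},"translation":{"type":"array"},"gripper":{"type":"array"}},"required":["twist","translation","gripper"]}

```bash
mkdir -p pics; python3 - <<'E'
from workcell import arm
import cv2
print(arm.state())
for n in("side","top"):
    cv2.imwrite(f"pics/{n}0.png",arm.grab_frame(n)[:,:,::-1]); 
    m=arm.camera_model(n);print(n,m,-m["R"].T@m["t"])
print(arm.camera_model("wrist"))
E
```

```text
{'time_s': 0.0, 'joints': array([ 1.32980988,  0.69000451, -0.19449189,  1.56640163,  0.15732065,
        0.9024999 , -0.21514987]), 'qvel': array([-0.00036448, -0.00061537,  0.00068031,  0.00136345, -0.00136197,
        0.00090754, -0.00198546]), 'joint_efforts': array([-6.53419556e-04, -5.39590502e+01, -1.26648065e+00, -1.58540493e+01,
        9.10653529e-03,  9.58575314e-03, -3.02472961e-05]), 'eef_pos': array([ 0.16945422, -0.60122672,  0.40385503]), 'tcp_rot': array([ 9.90573373e-01,  1.36979818e-01, -2.15242040e-04, -9.35783788e-04]), 'ft_force': array([ 1.45937576, -0.33382841,  1.71449485]), 'moment': array([-0.02256892,  0.0036481 ,  0.0244554 ]), 'finger_force': 0.0, 'gripper_width': 1.0029600106774341}
side {'K': array([[428.59747581,   0.        , 280.63112501],
       [  0.        , 428.59747581, 205.29157253],
       [  0.        ,   0.        ,   1.        ]]), 'R': array([[-9.68638742e-01, -2.48471502e-01, -9.49211153e-04],
       [-1.57861819e-01,  6.18348008e-01, -7.69886607e-01],
       [ 1.91881824e-01, -7.45592150e-01, -6.38179999e-01]]), 't': array([0.59647872, 
[... 273 characters left out ...]
952],
       [-0.99797411, -0.01301721, -0.06227539],
       [ 0.06196806,  0.02281239, -0.9978174 ]]), 't': array([0.04377119, 0.58284359, 1.27235862])} [0.5021865  0.02231755 1.30683958]
{'K': array([[337.03780603,   0.        , 278.47150849],
       [  0.        , 337.03780603, 212.34166666],
       [  0.        ,   0.        ,   1.        ]]), 'mount': array([[ 1.35885447e-03, -9.52826227e-01, -3.03513319e-01,
         7.86911308e-02],
       [ 9.99999073e-01,  1.26695452e-03,  4.99700355e-04,
        -4.52494628e-04],
       [-9.15900311e-05, -3.03513717e-01,  9.52827065e-01,
         3.03903490e-02],
       [ 0.00000000e+00,  0.00000000e+00,  0.00000000e+00,
         1.00000000e+00]])}
```

View pics/side0.png

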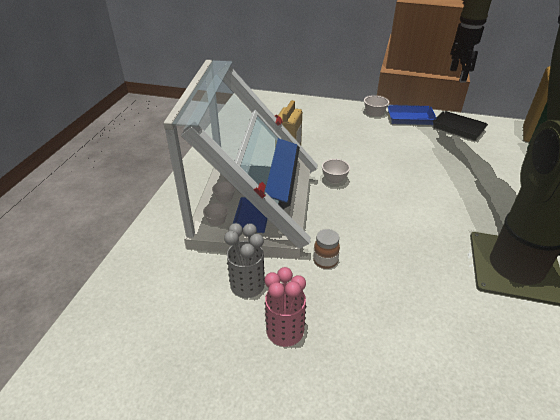

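View pics/top0.png

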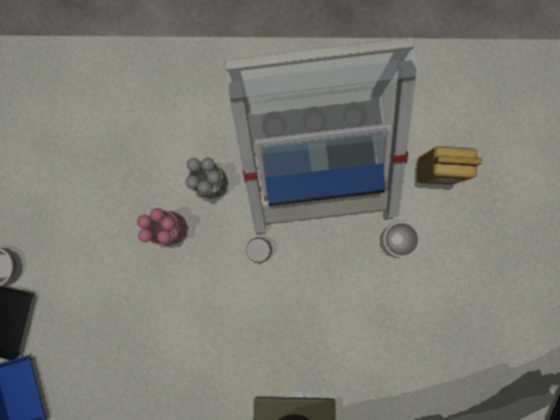

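```bash
python3 - <<'E'
import cv2,numpy as np
s=cv2.imread("pics/side0.png");t=cv2.imread("pics/top0.png")
a=cv2.resize(s[90:260,180:345],None,fx=3.3,fy=3.3,interpolation=cv2.INTER_CUBIC)[:,:400*2]
b=cv2.resize(t[130:265,225:425],None,fx=4,fy=4,interpolation=cv2.INTER_CUBIC)
cv2.imwrite("pics/sc.png",a);cv2.imwrite("pics/tc.png",b)
for n,i in(("s",s),("t",t)):
    h=cv2.cvtColor(i,cv2.COLOR_BGR2HSV)
    for nm,m in(("red",((h[...,0]<6)|(h[...,0]>176))&(h[...,1]>150)),("blue",(abs(h[...,0].astype(int)-113)<9)&(h[...,1]>130))):
        k,l,st,c=cv2.connectedComponentsWithStats(m.astype(np.uint8))
        for j in range(1,k):
            if st[j,4]>12:
                r=cv2.boxPoints(cv2.minAreaRect(np.argwhere(l==j)[:,::-1].astype(np.float32)))
                print(n,nm,st[j],c[j].round(1),r.round(1).tolist())
E
```

```text
s red [276 116   6   7  22] [278.7 119.2] [[276.0, 121.0], [277.70001220703125, 115.9000015258789], [281.8999938964844, 117.30000305175781], [280.20001220703125, 122.4000015258789]]
s red [254 182  11  10  51] [260.8 186.8] [[254.0, 189.0], [261.5, 181.5], [267.0, 187.0], [259.5, 194.5]]
s blue [388 105  48  15 599] [411.1 112.2] [[387.6000061035156, 118.30000305175781], [388.0, 104.69999694824219], [435.29998779296875, 106.19999694824219], [434.8999938964844, 119.80000305175781]]
s blue [ 265  138   32   64 1231] [281.1 170.4] [[263.29998779296875, 195.5], [278.0, 138.0], [301.1000061035156, 143.89999389648438], [286.3999938964844, 201.39999389648438]]
s blue [240 198  27  24 119] [254.7 211.7] [[234.6999969482422, 204.8000030517578], [242.89999389648438, 196.0], [267.70001220703125, 219.10000610351562], [259.6000061035156, 227.89999389648438]]
s blue [238 220  19   7  35] [246.6 222.6] [[237.89999389648438, 220.5], [255.60000610351562, 219.1999969482422], [256.0, 225.0], [238.3000030517578, 226.39999389648438]]
s blue [257 225   8   7  26] [260.1 228.8] [[257.0, 225.0], [264.0, 225.0], [264.0, 231.0], [257.0, 231.0]]
t red [394 155  13   7  66] [399.8 158.1] [[393.5, 156.0], [406.0, 154.89999389648438], [406.5, 160.10000610351562], [394.0, 161.3000030517578]]
t red [245 174  11   5  29] [250.4 175.5] [[245.0, 175.0], [254.8000030517578, 173.0], [255.5, 176.6999969482422], [245.6999969482422, 178.6999969482422]]
t blue [ 267  165  117   37 2877] [326.  182.8] [[266.20001220703125, 177.1999969482422], [381.79998779296875, 163.5], [384.8999938964844, 189.10000610351562], [269.20001220703125, 202.89999389648438]]
t blue [   0  357   45   63 2279] [ 18.8 391.3] [[0.0, 419.0], [0.0, 357.0], [44.0, 357.0], [44.0, 419.0]]
```

View pics/sc.png

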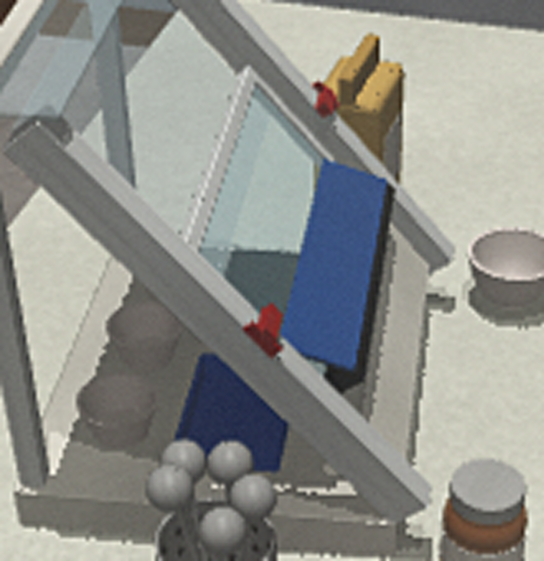

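View pics/tc.png

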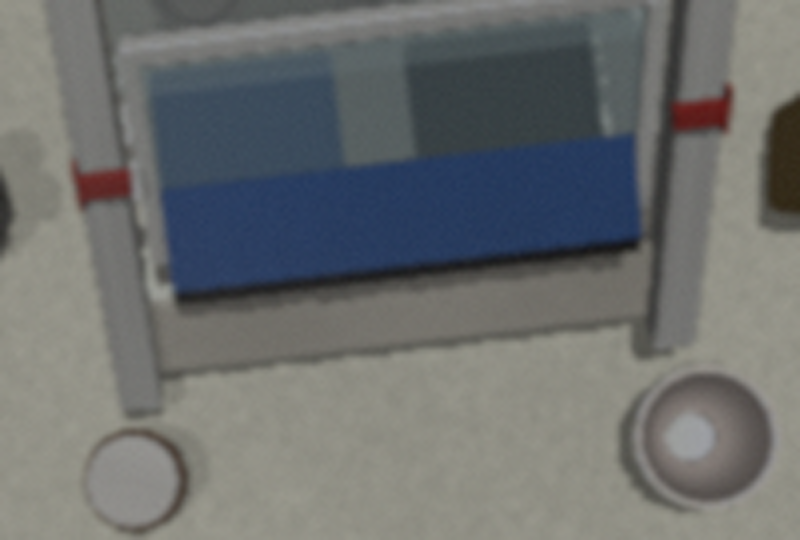

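```bash
cat > h.py <<'E'
import numpy as np,cv2
from workcell import arm
def P(n):
    m=arm.camera_model(n);return m["K"]@np.c_[m["R"],m["t"]]
def tri(ps,pt):
    X=cv2.triangulatePoints(P("side"),P("top"),np.array(ps,float),np.array(pt,float))
    X=X[:3]/X[3]
    for n,p in(("side",ps),("top",pt)):
        q=P(n)@np.r_[X,[[1]]].reshape(4,-1);print("  reproj err",n,(q[:2]/q[2]).ravel()-p)
    return X.ravel()
def ray(n,p,z):
    m=arm.camera_model(n);d=m["R"].T@np.linalg.inv(m["K"])@[*p,1];c=-m["R"].T@m["t"];return c+d*(z-c[2])/d[2]
E
python3 - <<'E'
from h import *
L=tri((286.7,201.5),(269.2,202.5));R=tri((297.6,145.2),(384.5,190.5))
ML=tri((261,187.5),(250.4,175.8));MR=tri((278.7,119.2),(399.8,158.1))
print("brow corners",L,R,np.linalg.norm(L-R));print("marks",ML,MR,np.linalg.norm(ML-MR))
d=L-R;d[2]=0;y=d/np.linalg.norm(d);psi=np.arctan2(-y[0],y[1]);
dm=ML-MR;print("yaw",np.degrees(psi),np.degrees(np.arctan2(-dm[0],dm[1])))
f=np.array([np.cos(psi),np.sin(psi),0]);s=.643*f+[0,0,.766];n=.766*f-[0,0,.643]
for nm,p in(("lip",(L+R)/2),("mark",(ML+MR)/2)):print(nm,p,"s",p@s,"n",p@n,"y",p@y)
print("jar top",ray("top",(258.5,250),.085),"bowl",ray("top",(400.5,239.5),.055), "pot",ray("top",(207,178),.17))
E
```

```text
reproj err side [-0.08239831 -0.00893163]
  reproj err top [0.01010235 0.06311573]
  reproj err side [0.03666226 0.00379016]
  reproj err top [-0.00516746 -0.03359326]
  reproj err side [-0.28879825 -0.03845269]
  reproj err top [0.04276267 0.21885826]
  reproj err side [-0.32151848 -0.04039676]
  reproj err top [0.05620664 0.30649112]
brow corners [0.58322326 0.0669235  0.149637  ] [ 0.61434199 -0.1961582   0.14925672] 0.26491602688570653
marks [0.63624209 0.10628236 0.21216191] [ 0.67790901 -0.21663927  0.21539187] 0.3256147166298624
yaw 6.745909000407412 7.352312105483344
lip [ 0.59878263 -0.06461735  0.14944686] s 0.49194737885921325 n 0.3535835085580333 y -0.13450689034662933
mark [ 0.65707555 -0.05517845  0.21377689] s 0.5791599667067832 n 0.35741185342072634 y -0.1319808030495383
jar top [0.47296838 0.09344724 0.085     ] bowl [ 0.50313456 -0.25320383  0.055     ] pot [0.63574051 0.20795069 0.17      ]
```

drive_tool(twist=[[0,0,-0.72],[0,0,-0.72],[0,0,-0.72],[0,0,0],[0,0,0]], translation=[[0.6,0.93,0],[1,0.93,0],[1,0.93,0],[1,0.93,0],[1,0.93,0]], gripper=[0,0,0,0,0])

```text
time_s: 0.6
eef_pos: [0.2854, -0.4842, 0.4044]
tcp_rot: [0.998, 0.062, -0.0, -0.0]
ft_force: [0.2, 0.2, -1.0]
gripper_width: 0.144
finger_force: 0.0
```

drive_tool(twist=[[0,0,0],[0,0,0],[0,0,0],[0,0,0],[0,0,0]], translation=[[1,0.93,0],[1,0.93,0],[1,0.93,0],[0.5,0.93,0],[0,0.93,0]], gripper=[0,0,0,0,0])

```text
time_s: 1.1
eef_pos: [0.3744, -0.3673, 0.4044]
tcp_rot: [0.998, 0.064, 0.001, -0.0]
ft_force: [-0.3, 1.3, -0.2]
gripper_width: 0.001
finger_force: 0.0
```

drive_tool(twist=[[0.117,-0.954,0],[0.117,-0.954,0],[0.117,-0.954,0],[0.117,-0.954,0],[0.117,-0.954,0]], translation=[[0,0.93,0],[0,0.93,0],[0,0.93,0],[0,0.93,0],[0,0.93,0]], gripper=[0,0,0,0,0])

```text
time_s: 1.6
eef_pos: [0.3719, -0.2518, 0.4047]
tcp_rot: [0.984, 0.061, 0.168, -0.01]
ft_force: [0.2, 0.1, 0.8]
gripper_width: -0.004
finger_force: 0.0
```

drive_tool(twist=[[0.117,-0.954,0],[0.117,-0.954,0],[0.117,-0.954,0],[0.117,-0.954,0],[0.117,-0.954,0]], translation=[[0,0.8,-0.5],[0,0.8,-0.5],[0,0.8,-0.5],[0,0.8,-0.5],[0,0.8,-0.5]], gripper=[0,0,0,0,0])

```text
time_s: 2.1
eef_pos: [0.3921, -0.2038, 0.4042]
tcp_rot: [0.961, 0.07, 0.263, -0.037]
ft_force: [2.6, 1.2, 1.5]
gripper_width: 0.001
finger_force: 0.0
```

drive_tool(twist=[[0.117,-0.954,0],[0.117,-0.954,0],[0.117,-0.954,0],[0,0,0],[0,0,0]], translation=[[0.1,0.8,-0.5],[0.1,0.8,-0.5],[0.1,0.8,-0.5],[0,0,0],[0,0,0]], gripper=[0,0,0,0,0])

```text
time_s: 2.6
eef_pos: [0.4267, -0.1849, 0.434]
tcp_rot: [0.942, 0.079, 0.318, -0.067]
ft_force: [0.4, -0.3, -0.3]
gripper_width: 0.001
finger_force: 0.0
```

```bash
cat >> h.py <<'E'
from scipy.spatial.transform import Rotation as Ro
def tool():
    s=arm.state();R=Ro.from_quat(s["tcp_rot"]).as_matrix();return s["eef_pos"],R
psi=np.radians(7.1);f=np.array([np.cos(psi),np.sin(psi),0]);yl=np.array([-np.sin(psi),np.cos(psi),0])
c,si=np.cos(np.radians(40)),np.sin(np.radians(40));S=si*f+[0,0,c];N=c*f-[0,0,si]
def wproj(X,p,R):
    m=arm.camera_model("wrist");M=m["mount"];q=M[:3,:3].T@(R.T@(np.array(X)-p)-M[:3,3]);u=m["K"]@q;return u[:2]/u[2]
E
python3 - <<'E'
from h import *
p,R=tool();print(p,R,arm.state()["joints"].round(2));i=arm.grab_frame("wrist")[:,:,::-1].copy()
O=np.array([.622,-.062,.122])
for a in(-.135,0,.135):
    u=wproj(O-.036*N-.006*S+a*yl,p,R);print(u);cv2.circle(i,tuple(map(int,u)),3,(0,255,0),1)
tip=p+R[:,2]*.173;print("tip",tip,"rel O s,n,y",(tip-O)@S,(tip-O)@N,(tip-O)@yl)
cv2.imwrite("pics/w1.png",i)
E
```

```text
[ 0.42672965 -0.18494197  0.43402871] [[ 0.78513344  0.19075298  0.58921878]
 [ 0.10568741 -0.97869772  0.17601405]
 [ 0.61024229 -0.07592151 -0.7885685 ]] [ 0.99  0.5  -0.79  2.2  -1.    0.04 -0.05]
[353.06145926 232.65402488]
[216.40330138 226.5497329 ]
[ 89.72656368 220.89129431]
tip [ 0.5286645  -0.15449154  0.29760636] rel O s,n,y 0.06763901070582695 -0.19258595741729886 -0.08024590610961384
```

View pics/w1.png

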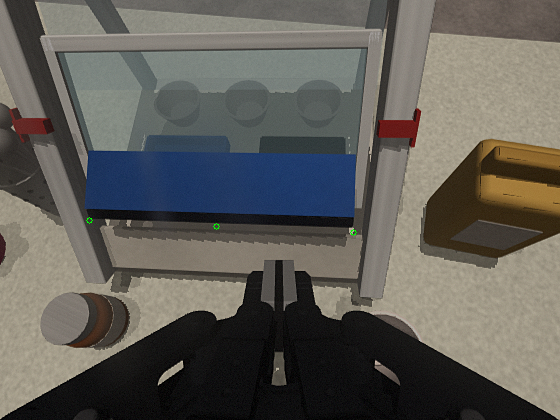

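The view shows the lip's lower outer edge at rows 220–233, and the dots projected from the measurement sit on it. The red markers are at (32,126) and (398,128). However, joints 5 and 6 have reached their limits, so I need the other wrist posture. I'll identify the kinematics first.

```bash
python3 - <<'E'
from h import *
import itertools
s=arm.state()
qs=[[1.32980988,.69000451,-.19449189,1.56640163,.15732065,.9024999,-.21514987],s["joints"]]
Rs=[Ro.from_quat([.990573373,.136979818,-.00021524,-.00093578]),Ro.from_quat(s["tcp_rot"])]
ps=[np.array([.16945422,-.60122672,.40385503]),s["eef_pos"]]
out=[]
for sg in itertools.product([1,-1],repeat=7):
    F=[Ro.from_euler("ZYZYZYZ",[0]*7) if 0 else np.prod([Ro.from_euler("zyzyzyz"[i],sg[i]*q[i]) for i in range(7)]) for q in qs]
    # R = Rz(a) F Rz(b)... base offset a, tool offset b
    for a in np.radians([0,90,180,-90]):
        B=Ro.from_euler("z",a)
        T=[(B*F[k]).inv()*Rs[k] for k in (0,1)]
        out.append(((T[0].inv()*T[1]).magnitude(),sg,round(np.degrees(a)),T[0].as_rotvec().round(2).tolist()))
out.sort(key=lambda o:o[0])
for o in out[:4]:print(o)
_,sg,a,_=out[0]
A=[];b=[]
for q,p in zip(qs,ps):
    M=Ro.from_euler("z",a,degrees=True);cols=[M.apply([0,0,1])]
    for i in range(7):
        M=M*Ro.from_euler("zyzyzyz"[i],sg[i]*q[i])
        if i in(1,3): cols+= [M.apply([0,0,1])]
        if i==5: cols+=[M.apply([0,0,1])]
    A.append(np.array(cols).T);b.append(p)
x,r,_,_=np.linalg.lstsq(np.vstack(A),np.hstack(b),rcond=None);print("d",x,r)
E
```

```text
(1.865043920833117e-08, (-1, 1, -1, 1, -1, 1, -1), 0, [-0.0, -0.0, 1.57])
(1.8650439254494595e-08, (-1, -1, -1, -1, -1, -1, -1), 180, [-0.0, 0.0, -1.57])
(0.26283034791898174, (-1, 1, 1, -1, 1, -1, 1), 0, [-1.06, -1.06, 1.24])
(0.26283034791898174, (-1, -1, 1, 1, 1, 1, 1), 180, [-1.07, 1.07, -1.35])
d [0.22600146 0.63595982 0.28463955 0.14635855] [0.00141061]
```

drive_tool(twist=[[-0.12,0.95,0],[-0.12,0.95,0],[-0.12,0.95,0],[-0.12,0.95,0],[-0.12,0.95,0]], translation=[[0.2,0,0],[0.2,0,0],[0.2,0,0],[0.2,0,0],[0.2,0,0]], gripper=[0,0,0,0,0])

```text
time_s: 3.15
eef_pos: [0.4509, -0.1844, 0.4333]
tcp_rot: [0.982, 0.074, 0.162, -0.06]
ft_force: [0.4, 1.0, -0.3]
gripper_width: -0.002
finger_force: 0.0
```

```bash
cat >> h.py <<'E'
SG=[-1,1,-1,1,-1,1,-1]
def fr(q):
    M=[Ro.identity()]
    for i in range(7): M.append(M[-1]*Ro.from_euler("zyzyzyz"[i],SG[i]*q[i]))
    return M
def log():
    s=arm.state()
    open("st.txt","a").write(" ".join(map(str,[*s["joints"],*s["eef_pos"]]))+"\n");return s
E
python3 - <<'E'
from h import *
open("st.txt","w").write("1.32980988 .69000451 -.19449189 1.56640163 .15732065 .9024999 -.21514987 .16945422 -.60122672 .40385503\n")
s=log();q=s["joints"];print(q.round(3),s["eef_pos"])
M=fr(q);print("forearm axis",M[4].apply([0,0,1]),"tool z",M[6].apply([0,0,1]),"tool pos from rot")
E
```

```text
[ 0.333  0.439  0.061  2.049 -0.617  0.489 -0.511] [ 0.45086665 -0.18444302  0.43325448]
forearm axis [ 0.55528453 -0.24911701 -0.79347326] tool z [ 0.30926152  0.1409259  -0.94047711] tool pos from rot
```

drive_tool(twist=[[-0.7,0.31,1],[-0.7,0.31,1],[-0.7,0.31,1],[-0.7,0.31,1],[-0.7,0.31,1]], translation=[[0,0,0.2],[0,0,0.2],[0,0,0.2],[0,0,0],[0,0,0]], gripper=[0,0,0,0,0])

```text
time_s: 3.65
eef_pos: [0.4508, -0.1846, 0.4482]
tcp_rot: [0.961, 0.26, 0.087, 0.028]
ft_force: [-0.0, 0.4, -0.7]
gripper_width: -0.003
finger_force: 0.0
```

drive_tool(twist=[[-0.7,0.31,1],[-0.7,0.31,1],[-0.7,0.31,1],[-0.7,0.31,1],[-0.7,0.31,1]], translation=[[0,0,0],[0,0,0],[0,0,0],[0,0,0],[0,0,0]], gripper=[0,0,0,0,0])

```text
time_s: 4.15
eef_pos: [0.4507, -0.1846, 0.448]
tcp_rot: [0.894, 0.432, 0.006, 0.115]
ft_force: [0.0, 0.1, 0.3]
gripper_width: 0.002
finger_force: 0.0
```

```bash
python3 - <<'E'
from h import *
s=log();q=s["joints"];print(q.round(3),s["eef_pos"])
M=fr(q);print("forearm axis",M[4].apply([0,0,1]),"tool z",M[6].apply([0,0,1]),tool()[1][:,0])
E
```

```text
[ 0.026  0.434  0.315  2.01   0.054  0.55  -0.412] [ 0.45072487 -0.18458887  0.44803507]
forearm axis [ 0.59468384 -0.29574816 -0.74758556] tool z [ 0.11047873 -0.19995432 -0.97355674] [ 0.62610578  0.77474829 -0.0880718 ]
```

drive_tool(twist=[[-0.79,0.4,1],[-0.79,0.4,1],[-0.79,0.4,1],[-0.79,0.4,1],[-0.79,0.4,1]], translation=[[0,0,0],[0,0,0],[0,0,0],[0,0,0],[0,0,0]], gripper=[0,0,0,0,0])

```text
time_s: 4.65
eef_pos: [0.4507, -0.1846, 0.4482]
tcp_rot: [0.78, 0.584, -0.095, 0.203]
ft_force: [-0.3, -0.9, -0.7]
gripper_width: 0.0
finger_force: 0.0
```

drive_tool(twist=[[-0.79,0.4,1],[-0.79,0.4,1],[-0.79,0.4,1],[-0.79,0.4,1],[-0.79,0.4,1]], translation=[[0,0,0],[0,0,0],[0,0,0],[0,0,0],[0,0,0]], gripper=[0,0,0,0,0])

```text
time_s: 5.15
eef_pos: [0.4507, -0.1845, 0.4483]
tcp_rot: [0.624, 0.705, -0.191, 0.28]
ft_force: [0.2, 0.4, -0.8]
gripper_width: 0.001
finger_force: 0.0
```

```bash
python3 - <<'E'
from h import *
s=log();q=s["joints"];print(q.round(3),s["eef_pos"])
M=fr(q);print("forearm axis",M[4].apply([0,0,1]),"tool z",M[6].apply([0,0,1]),tool()[1][:,0])
E
```

```text
[-0.365  0.534  0.72   2.131  0.821  0.362 -0.398] [ 0.45074396 -0.18447921  0.44829942]
forearm axis [ 0.45873256 -0.42288773 -0.78149242] tool z [ 0.15597283 -0.61762236 -0.77085348] [-0.06584219  0.77216799 -0.63199794]
```

```bash
python3 - <<'E'
from h import *
p,R=tool();T=np.array([-S,yl,N]).T;print(np.linalg.det(T))
r=Ro.from_matrix(T@R.T).as_rotvec();print("rotvec deg",np.degrees(r),np.degrees(np.linalg.norm(r)))
a=np.array([.459,-.423,-.781])
for k in np.linspace(0,1,7):
    z=Ro.from_rotvec(k*r).apply(R[:,2]);print(z.round(2),np.degrees(np.arccos(z@a)).round())
E
```

```text
0.9999999999999999
rotvec deg [-11.1255197   -6.33634047  87.73163581] 88.66096277767338
[ 0.16 -0.62 -0.77] 21.0
[ 0.32 -0.58 -0.75] 12.0
[ 0.48 -0.5  -0.72] 6.0
[ 0.6  -0.39 -0.7 ] 10.0
[ 0.7  -0.24 -0.68] 18.0
[ 0.75 -0.08 -0.66] 27.0
[ 0.76  0.09 -0.64] 36.0
```

drive_tool(twist=[[-0.59,0.54,1],[-0.59,0.54,1],[-0.59,0.54,1],[-0.59,0.54,1],[-0.59,0.54,1]], translation=[[-0.3,0.2,-0.4],[-0.3,0.2,-0.4],[-0.3,0.2,-0.4],[-0.3,0.2,-0.4],[-0.3,0.2,-0.4]], gripper=[0,0,0,0,0])

```text
time_s: 5.65
eef_pos: [0.42, -0.1675, 0.4094]
tcp_rot: [0.494, 0.779, -0.258, 0.289]
ft_force: [0.4, 0.3, 0.0]
gripper_width: 0.002
finger_force: 0.0
```

drive_tool(twist=[[-0.59,0.54,1],[-0.59,0.54,1],[-0.59,0.54,1],[-0.59,0.54,1],[-0.59,0.54,1]], translation=[[0,0.3,-0.3],[0,0.3,-0.3],[0,0.3,-0.3],[0,0.3,-0.3],[0,0.3,-0.3]], gripper=[0,0,0,0,0])

```text
time_s: 6.15
eef_pos: [0.4204, -0.1299, 0.3722]
tcp_rot: [0.292, 0.846, -0.326, 0.304]
ft_force: [-0.1, 0.1, -0.2]
gripper_width: 0.002
finger_force: 0.0
```

```bash
cat > rem.py <<'E'
from h import *
s=log();q=s["joints"];print(q.round(3),s["eef_pos"],s["time_s"])
M=fr(q);a=M[4].apply([0,0,1]);print("forearm",a)
p,R=tool();T=np.array([-S,yl,N]).T
r=Ro.from_matrix(T@R.T).as_rotvec();print("rotvec deg",np.degrees(r),np.degrees(np.linalg.norm(r)))
for k in np.linspace(0,1,5):
    z=Ro.from_rotvec(k*r).apply(R[:,2]);print(z.round(2),np.degrees(np.arccos(z@a)).round())
O=np.array([.622,-.062,.122]);t=p+.173*R[:,2]-O;print("tip rel lip s,n,y mm",1e3*np.array([t@S,t@N,t@yl]))
g=O-.032*S-.10*N-.173*N;print("to standoff, units of 25mm",(g-p)/.025)
E
python3 rem.py
```

```text
[-0.449  0.704  0.615  2.423  2.111  0.536 -1.213] [ 0.4204486  -0.12990452  0.37218951] 6.15
forearm [ 0.09460023 -0.37611931 -0.92172938]
rotvec deg [21.22563133 -8.48285308 54.84346689] 59.41626109453734
[ 0.32 -0.73 -0.6 ] 31.0
[ 0.5  -0.57 -0.65] 31.0
[ 0.64 -0.37 -0.67] 35.0
[ 0.73 -0.15 -0.67] 42.0
[ 0.76  0.09 -0.64] 51.0
tip rel lip s,n,y mm [   3.70905165 -222.88736818 -174.73380399]
to standoff, units of 25mm [-1.05546336  1.58053359 -3.96887664]
```

drive_tool(twist=[[0.354,-0.141,0.914],[0.354,-0.141,0.914],[0.354,-0.141,0.914],[0.354,-0.141,0.914],[0.354,-0.141,0.914]], translation=[[0,0.1,-0.1],[0,0.1,-0.1],[0,0.1,-0.1],[0,0.1,-0.1],[0,0.1,-0.1]], gripper=[0,0,0,0,0])

```text
time_s: 6.65
eef_pos: [0.4204, -0.1176, 0.3598]
tcp_rot: [0.181, 0.892, -0.213, 0.354]
ft_force: [-0.5, 0.2, -0.7]
gripper_width: -0.002
finger_force: 0.0
```

drive_tool(twist=[[0.354,-0.141,0.914],[0.354,-0.141,0.914],[0.354,-0.141,0.914],[0.354,-0.141,0.914],[0.354,-0.141,0.914]], translation=[[0,0.1,-0.1],[0,0.1,-0.1],[0,0.1,-0.1],[0,0.1,-0.1],[0,0.1,-0.1]], gripper=[0,0,0,0,0])

```text
time_s: 7.15
eef_pos: [0.421, -0.1055, 0.347]
tcp_rot: [0.067, 0.912, -0.099, 0.392]
ft_force: [0.1, 0.3, -1.0]
gripper_width: -0.001
finger_force: 0.0
```

drive_tool(twist=[[0.354,-0.141,0.914],[0.354,-0.141,0.914],[0.354,-0.141,0.914],[0.354,-0.141,0.914],[0.354,-0.141,0.914]], translation=[[0,0.1,-0.1],[0,0.1,-0.1],[0,0.1,-0.1],[0,0.1,-0.1],[0,0.1,-0.1]], gripper=[0,0,0,0,0])

```text
time_s: 7.65
eef_pos: [0.4204, -0.0935, 0.3338]
tcp_rot: [-0.052, 0.906, 0.023, 0.419]
ft_force: [0.6, 0.3, 0.6]
gripper_width: 0.001
finger_force: 0.0
```

```bash
python3 rem.py
```

```text
[ 0.656  0.773 -0.787  2.556  2.856  0.922 -0.904] [ 0.42042052 -0.09350615  0.33384917] 7.65
forearm [-0.00095033  0.49477953 -0.86901802]
rotvec deg [ 0.09446042 -0.37272386  0.61082694] 0.721772401442018
[ 0.76  0.09 -0.65] 53.0
[ 0.76  0.09 -0.65] 53.0
[ 0.76  0.09 -0.65] 53.0
[ 0.76  0.09 -0.64] 53.0
[ 0.76  0.09 -0.64] 53.0
tip rel lip s,n,y mm [  30.04683211 -119.40228573   -7.8507793 ]
to standoff, units of 25mm [-1.05434044  0.12459886 -2.43526293]
```

drive_tool(twist=[[-0.124,0.99,0],[-0.124,0.99,0],[0,0,0],[0,0,0]], translation=[[0,0,0],[0,0,0],[0,0,0],[0,0,0]], gripper=[0,0,0,0])

```text
time_s: 8.05
eef_pos: [0.4209, -0.0931, 0.3344]
tcp_rot: [-0.053, 0.933, 0.018, 0.356]
ft_force: [-0.1, 0.2, 0.5]
gripper_width: -0.002
finger_force: 0.0
```

drive_tool(twist=[[0,0,0],[0,0,0],[0,0,0],[0,0,0],[0,0,0]], translation=[[0.15,0.03,-0.55],[0.15,0.03,-0.55],[0.15,0.03,-0.55],[0.15,0.03,-0.55],[0.15,0.03,-0.55]], gripper=[0,0,0,0,0])

```text
time_s: 8.55
eef_pos: [0.4396, -0.0892, 0.2647]
tcp_rot: [-0.053, 0.933, 0.018, 0.356]
ft_force: [0.1, 0.2, -0.5]
gripper_width: 0.001
finger_force: 0.0
```

```bash
python3 rem.py
```

```text
[ 0.565  0.911 -0.695  2.496  2.801  0.906 -0.847] [ 0.43956871 -0.08919859  0.26468147] 8.55
forearm [-0.08727833  0.51158688 -0.85478732]
rotvec deg [ 1.15930538 -8.19555937  0.68316968] 8.3052936796827
[ 0.66  0.07 -0.75] 52.0
[ 0.69  0.08 -0.72] 53.0
[ 0.71  0.08 -0.7 ] 55.0
[ 0.74  0.09 -0.67] 56.0
[ 0.76  0.09 -0.64] 58.0
tip rel lip s,n,y mm [-34.1326403  -61.7794303   -6.20903146]
to standoff, units of 25mm [-1.82026801 -0.04770342  0.33144513]
```

drive_tool(twist=[[0,0,0],[0,0,0],[0,0,0],[0,0,0],[0,0,0]], translation=[[0.27,0.03,-0.23],[0.27,0.03,-0.23],[0.27,0.03,-0.23],[0.27,0.03,-0.23],[0.27,0.03,-0.23]], gripper=[0,0,0,0,0])

```text
time_s: 9.05
eef_pos: [0.4742, -0.0854, 0.2368]
tcp_rot: [-0.053, 0.933, 0.018, 0.356]
ft_force: [-0.2, 0.6, 0.5]
gripper_width: 0.002
finger_force: 0.0
```

```bash
python3 rem.py|tail -2; python3 - <<'E'
from h import *
a=arm.grab_frame("side")[90:260,180:345,::-1];b=arm.grab_frame("wrist")[:,:,::-1]
cv2.imwrite("pics/ins.png",np.hstack([cv2.resize(a,(400,412),interpolation=cv2.INTER_CUBIC),cv2.resize(b,(400,412))]))
E
```

```text
tip rel lip s,n,y mm [-32.96484318 -17.14229219  -6.83764758]
to standoff, units of 25mm [-3.20634126 -0.19777627  1.44677272]
```

View pics/ins.png

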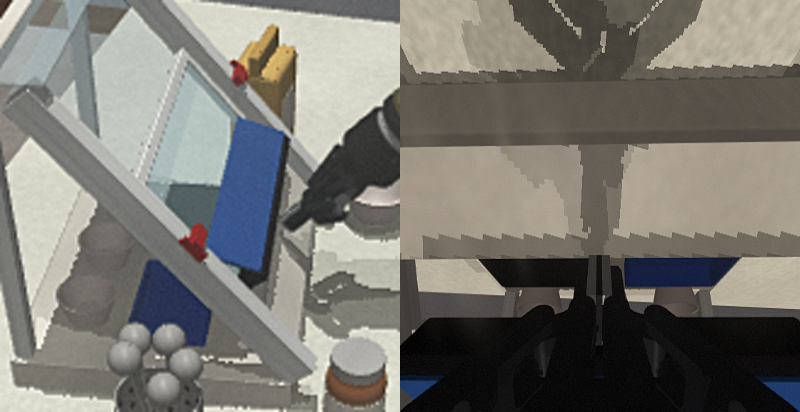

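drive_tool(twist=[[0,0,0],[0,0,0],[0,0,0],[0,0,0],[0,0,0]], translation=[[0.1,0.013,0.12],[0.1,0.013,0.12],[0.1,0.013,0.12],[0.1,0.013,0.12],[0.1,0.013,0.12]], gripper=[0,0,0,0,0])

```text
time_s: 9.65
eef_pos: [0.4855, -0.084, 0.2519]
tcp_rot: [-0.053, 0.933, 0.019, 0.354]
ft_force: [-1.5, -1.4, -4.1]
gripper_width: -0.002
finger_force: 1.6
```

drive_tool(twist=[[0,0,0],[0,0,0],[0,0,0],[0,0,0],[0,0,0]], translation=[[0.1,0.013,0.12],[0.1,0.013,0.12],[0.1,0.013,0.12],[0.1,0.013,0.12],[0.1,0.013,0.12]], gripper=[0,0,0,0,0])

```text
time_s: 10.15
eef_pos: [0.4983, -0.0822, 0.267]
tcp_rot: [-0.053, 0.933, 0.018, 0.355]
ft_force: [-3.7, -0.4, -1.0]
gripper_width: -0.005
finger_force: 1.9
```

```bash
cat > m.py <<'E'
from h import *
s=arm.state();p,R=tool();O=np.array([.622,-.062,.122]);t=p+.173*R[:,2]-O
print("t",s["time_s"],"tip s,n,y",1e3*np.array([t@S,t@N,t@yl]),"F s,n",s["ft_force"]@S,s["ft_force"]@N, s["joints"].round(2))
ims=arm.grab_frame("side"),arm.grab_frame("top")
import sys
for nm,i in zip(("side","top"),ims):
    h=cv2.cvtColor(i[:,:,::-1].copy(),cv2.COLOR_BGR2HSV);hh=h[...,0].astype(int)
    for c,m in(("red",((hh<6)|(hh>176))&(h[...,1]>150)),("blue",(abs(hh-113)<9)&(h[...,1]>130))):
        k,l,st,ce=cv2.connectedComponentsWithStats(m.astype(np.uint8))
        for j in range(1,k):
            if st[j,4]>20 and 200<ce[j][0]<420 and 90<ce[j][1]<230:
                print(nm,c,st[j],ce[j].round(1),cv2.boxPoints(cv2.minAreaRect(np.argwhere(l==j)[:,::-1].astype(np.float32))).round(1).tolist())
a=cv2.resize(ims[0][70:240,180:345,::-1],(400,412),interpolation=cv2.INTER_CUBIC);b=cv2.resize(ims[1][100:235,235:415,::-1],(400,300),interpolation=cv2.INTER_CUBIC)
cv2.imwrite(f"pics/{sys.argv[1]}.png",np.hstack([a,cv2.copyMakeBorder(b,0,112,0,0,cv2.BORDER_CONSTANT)]))
E
python3 m.py p1
```

```text
t 10.15 tip s,n,y [  5.49910211 -18.00138296  -6.52124102] F s,n -3.172095297297661 -2.1718867135887585 [ 0.52  0.89 -0.67  2.33  2.75  0.75 -0.81]
side red [276 115   6   8  24] [278.5 118.9] [[276.0, 115.0], [281.0, 115.0], [281.0, 122.0], [276.0, 122.0]]
side red [254 182  11  10  52] [260.6 186.9] [[254.0, 189.0], [261.5, 181.5], [267.0, 187.0], [259.5, 194.5]]
side blue [390 106  46  14 481] [415.2 113.1] [[390.0, 119.0], [390.0, 106.0], [435.0, 106.0], [435.0, 119.0]]
side blue [ 260  134   32   62 1223] [276.5 164.3] [[257.79998779296875, 189.6999969482422], [271.8999938964844, 133.1999969482422], [295.20001220703125, 139.10000610351562], [281.1000061035156, 195.5]]
side blue [241 198  26  29 178] [253.7 213.1] [[230.8000030517578, 208.89999389648438], [242.89999389648438, 196.0], [268.20001220703125, 219.5], [256.20001220703125, 232.39999389648438]]
side blue [257 226   8   6  25] [260.6 229. ] [[257.0, 226.0], [264.0, 226.0], [264.0, 231.0], [257.0, 231.0]]
top red [394 155  13   7  65] [399.8 158.1] [[393.3999938964844, 156.39999389648438], [406.0, 154.89999389648438], [406.6000061035156, 159.8000030517578], [394.0, 161.39999389648438]]
top blue [ 266  157  119   38 3012] [325.7 175.5] [[265.0, 169.60000610351562], [382.29998779296875, 155.8000030517578], [385.29998779296875, 182.0], [268.1000061035156, 195.8000030517578]]
```

```bash
python3 - <<'E' | grep -v reproj
from h import *
for s1,t1,s2,t2 in(((286.4,201.4),(269.2,202.9),(301.1,143.9),(384.9,189.1)),((281.1,195.5),(268.1,195.8),(295.2,139.1),(385.3,182.0))):
    m=(tri(s1,t1)+tri(s2,t2))/2;print(m@S,m@N,m)
E
```

```text
0.49256016292176885 0.3500263263402617 [ 0.59734793 -0.0648871   0.15233039]
0.5146145073517983 0.35119514109983824 [ 0.61228638 -0.06288287  0.1684737 ]
```

drive_tool(twist=[[0,0,0],[0,0,0],[0,0,0],[0,0,0],[0,0,0]], translation=[[0.1,0.012,0.12],[0.1,0.012,0.12],[0.1,0.012,0.12],[0.1,0.012,0.12],[0.1,0.012,0.12]], gripper=[0,0,0,0,0])

```text
time_s: 10.75
eef_pos: [0.5112, -0.0806, 0.2822]
tcp_rot: [-0.053, 0.933, 0.019, 0.356]
ft_force: [-3.8, 0.4, -0.9]
gripper_width: -0.004
finger_force: 1.9
```

drive_tool(twist=[[0,0,0],[0,0,0],[0,0,0],[0,0,0],[0,0,0]], translation=[[0.1,0.012,0.12],[0.1,0.012,0.12],[0.1,0.012,0.12],[0.1,0.012,0.12],[0.1,0.012,0.12]], gripper=[0,0,0,0,0])

```text
time_s: 11.25
eef_pos: [0.5236, -0.079, 0.2972]
tcp_rot: [-0.053, 0.933, 0.019, 0.356]
ft_force: [-3.9, 1.3, -1.0]
gripper_width: -0.002
finger_force: 2.0
```

```bash
python3 m.py p2
```

```text
t 11.25 tip s,n,y [ 45.13706902 -17.78356533  -6.37175303] F s,n -3.158538754816005 -2.235162764566336 [ 0.5   0.82 -0.65  2.25  2.69  0.61 -0.79]
side red [276 115   6   8  27] [278.2 119. ] [[276.0, 115.0], [281.0, 115.0], [281.0, 122.0], [276.0, 122.0]]
side red [254 182  11  10  53] [260.7 186.9] [[254.0, 189.0], [261.5, 181.5], [267.0, 187.0], [259.5, 194.5]]
side blue [388 105  48  15 602] [411.1 112.2] [[387.6000061035156, 118.30000305175781], [388.0, 104.69999694824219], [435.29998779296875, 106.19999694824219], [434.8999938964844, 119.80000305175781]]
side blue [ 249  124   35   62 1265] [266.4 154.4] [[247.10000610351562, 178.10000610351562], [264.20001220703125, 123.0999984741211], [287.70001220703125, 130.39999389648438], [270.6000061035156, 185.39999389648438]]
side blue [241 198  26  25  75] [255.4 209.7] [[240.5, 198.5], [243.5, 195.5], [267.5, 219.5], [264.5, 222.5]]
side blue [237 221  21   8  32] [247.5 223.4] [[236.60000610351562, 225.3000030517578], [237.39999389648438, 219.1999969482422], [257.79998779296875, 221.89999389648438], [257.0, 228.0]]
top red [394 155  13   7  64] [399.9 158.1] [[393.6000061035156, 156.39999389648438], [406.0, 154.89999389648438], [406.6000061035156, 159.8000030517578], [394.20001220703125, 161.39999389648438]]
top blue [ 264  143  122   40 3171] [325.4 162.4] [[263.1000061035156, 156.1999969482422], [383.79998779296875, 142.0], [386.8999938964844, 168.89999389648438], [266.29998779296875, 183.10000610351562]]
```

View pics/p2.png

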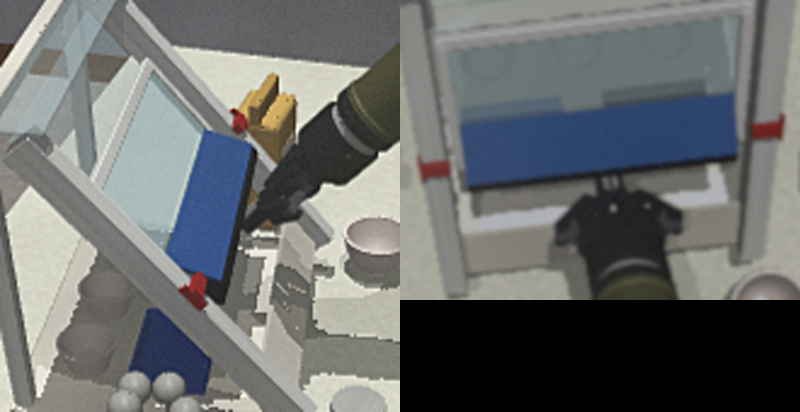

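drive_tool(twist=[[0,0,0],[0,0,0],[0,0,0],[0,0,0]], translation=[[0.1,0.012,0.12],[0.1,0.012,0.12],[0.1,0.012,0.12],[0.1,0.012,0.12]], gripper=[0,0,0,0])

```text
time_s: 11.75
eef_pos: [0.5337, -0.0778, 0.3091]
tcp_rot: [-0.053, 0.933, 0.019, 0.356]
ft_force: [-2.4, 1.9, -4.4]
gripper_width: -0.001
finger_force: 1.9
```

drive_tool(twist=[[0,0,0],[0,0,0],[0,0,0],[0,0,0]], translation=[[0.1,0.012,0.12],[0.1,0.012,0.12],[0.1,0.012,0.12],[0,0,0]], gripper=[0,0,0,0])

```text
time_s: 12.15
eef_pos: [0.5417, -0.0768, 0.3187]
tcp_rot: [-0.053, 0.933, 0.018, 0.357]
ft_force: [-1.3, 1.4, -0.5]
gripper_width: -0.003
finger_force: 0.8
```

```bash
python3 m.py p3; python3 - <<'E'
from h import *
s=arm.grab_frame("side")[105:215,225:305,::-1];t=arm.grab_frame("top")[140:195,238:412,::-1]
cv2.imwrite("pics/p3b.png",np.vstack([np.hstack([cv2.resize(s[50:110,10:70],(400,400),interpolation=cv2.INTER_LANCZOS4),cv2.resize(s[0:60,20:80],(400,400),interpolation=cv2.INTER_LANCZOS4)]),np.hstack([cv2.resize(t[10:50,:60],(400,200),interpolation=cv2.INTER_LANCZOS4),cv2.resize(t[0:40,114:],(400,200),interpolation=cv2.INTER_LANCZOS4)])]))
E
```

```text
t 12.15 tip s,n,y [ 73.81813206 -17.62868959  -6.62870123] F s,n -1.0743720244049795 -0.502967121774036 [ 0.48  0.77 -0.62  2.19  2.65  0.52 -0.77]
side red [276 115   7   9  27] [278.6 119. ] [[273.5, 117.5], [276.5, 114.5], [282.5, 120.5], [279.5, 123.5]]
side red [254 182  11  15  60] [261.  187.7] [[254.0, 189.0], [261.5, 181.5], [269.5, 189.5], [262.0, 197.0]]
side blue [388 105  48  15 601] [411.1 112.3] [[387.6000061035156, 118.30000305175781], [388.1000061035156, 104.69999694824219], [435.29998779296875, 106.19999694824219], [434.8999938964844, 119.80000305175781]]
side blue [ 241  116   36   61 1284] [259.  146.6] [[239.3000030517578, 170.10000610351562], [255.0, 114.9000015258789], [278.5, 121.5999984741211], [262.79998779296875, 176.8000030517578]]
side blue [240 198  27  29 173] [253.4 214.8] [[240.0, 198.0], [266.0, 198.0], [266.0, 226.0], [240.0, 226.0]]
top red [393 155  14   7  65] [399.8 158.1] [[392.8999938964844, 156.5], [406.0, 154.89999389648438], [406.6000061035156, 159.8000030517578], [393.6000061035156, 161.39999389648438]]
top blue [ 262  133  124   40 3253] [325.1 152.9] [[261.6000061035156, 146.60000610351562], [384.1000061035156, 132.5], [387.29998779296875, 159.6999969482422], [264.79998779296875, 173.8000030517578]]
top blue [292 173  18   5  31] [302.  175.3] [[291.79998779296875, 176.10000610351562], [309.0, 173.0], [309.3999938964844, 175.39999389648438], [292.29998779296875, 178.5]]
```

View pics/p3b.png

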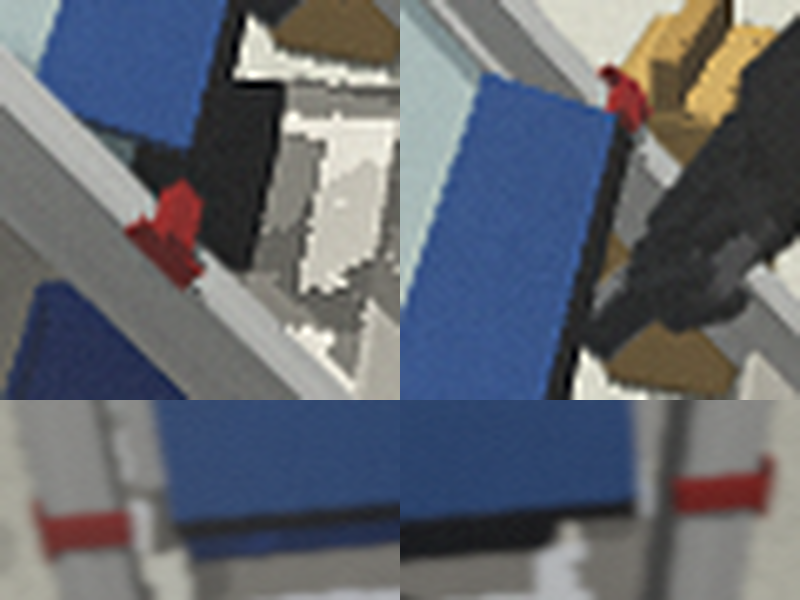

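drive_tool(twist=[[0,0,0],[0,0,0],[0,0,0],[0,0,0],[0,0,0]], translation=[[-0.15,-0.02,-0.18],[-0.1,-0.01,-0.12],[-0.5,-0.06,0.42],[-0.6,-0.07,0.5],[-0.6,-0.07,0.5]], gripper=[0,0,0,0,0])

```text
time_s: 12.85
eef_pos: [0.491, -0.0829, 0.3466]
tcp_rot: [-0.053, 0.933, 0.018, 0.355]
ft_force: [-0.3, -0.7, 0.3]
gripper_width: 0.0
finger_force: 0.0
```

drive_tool(twist=[[0,0,0],[0,0,0],[0,0,0],[0,0,0],[0,0,0]], translation=[[-0.6,-0.07,0.5],[-0.4,-0.05,0.34],[0.32,0.04,0.38],[0.32,0.04,0.38],[0,0,0]], gripper=[0,0,0,0,0])

```text
time_s: 13.35
eef_pos: [0.4841, -0.0838, 0.3877]
tcp_rot: [-0.053, 0.932, 0.018, 0.358]
ft_force: [0.6, 0.4, -0.6]
gripper_width: 0.0
finger_force: 0.0
```

```bash
python3 - <<'E'
from h import *
p,R=tool();s=arm.state();print(p,R.tolist(),s["joints"].round(2),s["time_s"],s["ft_force"])
w=arm.grab_frame("wrist")[:,:,::-1].copy();cv2.imwrite("pics/w3.png",w);np.savez("w3.npz",p=p,R=R)
M=arm.camera_model("wrist")["mount"];cam=p+R@M[:3,3];O=np.array([.622,-.062,.122]);d=cam-O;print("cam rel s,n,y",d@S,d@N,d@yl)
h=cv2.cvtColor(w,cv2.COLOR_BGR2HSV);hh=h[...,0].astype(int)
for c,m in(("red",((hh<6)|(hh>176))&(h[...,1]>150)),("blue",(abs(hh-113)<9)&(h[...,1]>130))):
    k,l,st,ce=cv2.connectedComponentsWithStats(m.astype(np.uint8))
    for j in range(1,k):
        if st[j,4]>60: print(c,st[j],ce[j].round(1))
E
```

```text
[ 0.48405167 -0.08378773  0.38768292] [[-0.7384844852512406, -0.11157549656688383, 0.664974866900294], [-0.08626472894707744, 0.9937434972998459, 0.07093841070927992], [-0.6687294382505511, -0.004976960932589085, -0.7434891850437221]] [ 0.56  0.58 -0.66  2.29  2.64  0.42 -0.8 ] 13.35 [ 0.59215625  0.35605347 -0.5780445 ]
cam rel s,n,y 0.03380876739060873 -0.25743967555015135 -0.003866037020924813
red [ 500  217   56   45 1320] [532.  239.3]
red [ 33 222  45  41 757] [ 52.2 243.1]
blue [ 308   81  130   76 8688] [368.3 117.5]
blue [   96   252   395    51 15690] [296. 276.]
```

View pics/w3.png

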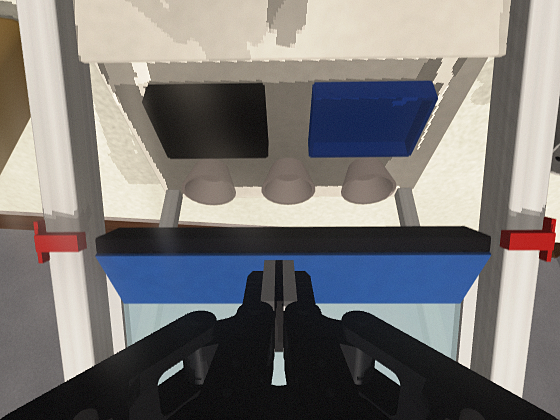

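The wrist view is upside down, with up-slope towards the bottom of the image. The red marker bars are at rows 233–249 and the lip's black/blue edge is at about row 252. I'll measure this by rays.

```bash
cat > cmp.py <<'E'
from h import *
import sys
def run(w,p,R):
    m=arm.camera_model("wrist");M=m["mount"];O=np.array([.622,-.062,.122]);c=p+R@M[:3,3]
    def sn(px,n):
        d=R@M[:3,:3]@np.linalg.inv(m["K"])@[*px,1];k=(n-(c-O)@N)/(d@N);x=c+k*d-O;return 1e3*np.array([x@S,x@yl])
    h=cv2.cvtColor(w,cv2.COLOR_BGR2HSV);hh=h[...,0].astype(int)
    red=((hh<8)|(hh>174))&(h[...,1]>120);blue=(abs(hh-113)<10)&(h[...,1]>120)
    def mid(mask,cols,lo,hi):
        return np.array([[x,*(np.flatnonzero(mask[lo:hi,x])[[0,-1]]+lo)] for x in cols if mask[lo:hi,x].any()])
    for nm,cols in(("L",range(56,82,4)),("R",range(506,532,4))):
        a=np.median(mid(red,cols,200,290),0);print(nm,"red rows",a)
        for n in(-.024,-.028,-.032,-.036):
            t,b=sn((a[0],a[1]-.5),n),sn((a[0],a[2]+.5),n);print("  n",n,"s edges",t.round(1),b.round(1),"mid s",((t+b)/2)[0].round(1))
    for cols in(range(104,130,4),range(460,484,4)):
        a=np.median(mid(blue,cols,225,300),0);e=sn((a[0],a[1]-.5),-.036);print("lip blue edge row",a[1],"s",e.round(1),"-> lip mid",(e[0]-6).round(1))
if __name__=="__main__":
    d=np.load("w3.npz");run(cv2.imread("pics/w3.png"),d["p"],d["R"])
    w=cv2.imread("pics/w3.png")
    for x in(70,516,110,480):print(x,[tuple(w[r,x]) for r in range(226,258,2)])
E
python3 cmp.py | sed 's/np.uint8(\([0-9]*\))/\1/g'
```

```text
L red rows [ 66. 235. 251.]
  n -0.024 s edges [  89.  -158.8] [ 101.6 -160.2] mid s 95.3
  n -0.028 s edges [  88.1 -156.1] [ 100.4 -157.5] mid s 94.3
  n -0.032 s edges [  87.1 -153.5] [  99.3 -154.8] mid s 93.2
  n -0.036 s edges [  86.2 -150.8] [  98.1 -152.1] mid s 92.1
R red rows [518. 230. 249.]
  n -0.024 s edges [ 85.5 161.6] [100.  163.2] mid s 92.7
  n -0.028 s edges [ 84.6 158.7] [ 98.9 160.4] mid s 91.7
  n -0.032 s edges [ 83.7 155.9] [ 97.7 157.5] mid s 90.7
  n -0.036 s edges [ 82.8 153.1] [ 96.6 154.6] mid s 89.7
lip blue edge row 254.0 s [  99.5 -117.8] -> lip mid 93.5
lip blue edge row 252.5 s [ 98.3 122.7] -> lip mid 92.3
70 [(126, 135, 142), (126, 134, 141), (128, 133, 143), (80, 86, 116), (70, 74, 114), (72, 78, 183), (77, 82, 181), (69, 74, 177), (70, 76, 179), (69, 76, 177), (66, 73, 175), (68, 72, 177), (66, 70, 176), (181, 189, 213), (208, 217, 223), (204, 213, 221)]
516 [(124, 131, 135), (127, 132, 137), (39, 44, 86), (22, 26, 90), (33, 41, 192), (37, 41, 184), (30, 35, 182), (34, 38, 183), (37, 39, 184), (37, 43, 186), (32, 35, 180), (27, 29, 182), (145, 157, 206), (211, 222, 226), (207, 216, 222), (206, 216, 224)]
110 [(34, 52, 79), (34, 51, 78), (35, 51, 78), (21, 24, 26), (32, 30, 32), (28, 29, 32), (28, 27, 29), (33, 31, 34), (33, 34, 35), (35, 35, 38), (37, 35, 38), (33, 30, 37), (35, 35, 36), (33, 29, 31), (70, 51, 41), (135, 81, 51)]
480 [(83, 86, 90), (79, 85, 91), (85, 91, 94), (36, 38, 40), (25, 24, 28), (25, 25, 26), (33, 35, 35), (31, 28, 32), (33, 31, 36), (31, 29, 32), (31, 29, 30), (33, 34, 36), (33, 36, 35), (59, 40, 30), (94, 56, 38), (160, 94, 54)]
```

The lip's middle is at about 93 mm on the slope and the markers at about 93.3 mm, so they agree within measurement error. The hand is clear and reads no contact force, so I'm handing the job in.

```bash
python3 -c "
from workcell import arm
print(arm.close_job())"
```

```text
the job is handed in; nothing more can be done
None
```

The window's lip now sits level with the two red markers, within the roughly 1–2 mm I could measure; the hand has backed off clear and touches nothing, nothing else was touched as far as I could tell, and the job is handed in at about 13.5 s.

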